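Fit the chip hood to the bench extraction port

TASK

Fit the chip hood onto the extraction port in the bench. Take the wooden plug out of the port and put it down on the bench, away from the port; then hang the hood's two lugs in the J-slots of the collar and twist it clockwise (seen from above) until the lugs drop into the locking notches, so that it is left locked and upright with its open mouth facing the timber. Do not shift the mallet, chisel, hammer or offcut lying about.

Things in the scene. Friction and masses are not known exactly. Their poses are not given: they have to be found in the camera images.
- hood: Chip hood, aluminium sheet, 0.3-0.65 kg, 192 mm long. Starts lying on its back, mouth up, axis level 46 mm above the bench. Origin: on the axis of the round spigot at the flange's underside; +z up the axis to the rib, +x to the mouth side. Flange: diameter 92, z 0 to 6. Box: x -46 to +38, y -65 to +65, z 6 to 88, open to +x. Centre of mass at z=+25, x=-4.
- hood_foot (a point): Centre of the spigot's flat foot, 66 mm below the hood's origin (z=-66). The spigot is 63 mm in diameter, chamfered to 54 at the foot; the hood can stand freely on it, its origin then 66 mm above the bench. Axes as the hood's.
- hood_lug (a point): Centre of the spigot at the height of the lugs, z=-51 mm in the hood's frame. Two equal lugs, round pins of 10 mm diameter, stick out along the hood's +y and -y, their ends 46 mm from the axis. Axes as the hood's.
- hood_rib (a point): Middle of the black turning rib on the hood's top, on the axis, 110 mm above the hood's origin: the place to grip, 20 mm across along the hood's y. The rib spans x -32 to +32, y -10 to +10, z 88 (top plate) to 126 mm. Axes as the hood's.
- hood_mouth (a point): Centre of the open mouth of the hood, at x=+38, z=+47 mm in the hood's frame. Axes as the hood's.
- port: Extraction port: dark cast collar on a square plate (150 by 150 by 8 mm), immovable. Origin on the collar's axis at bench level, z up, +x towards the timber. Collar: outer diameter 94, bore 67, top at z=70 mm. Two opposite J-slots pass right through its wall. Hood locked: on the axis, upright, origin at z=76, hood axes along port axes. Half a turn round it would also lock, but mouth away.
- port_entry (a point): Middle of one J-slot's entry at the collar's rim (z=70), at bearing 150 degrees anticlockwise from port +x seen from above; its twin is at 330. The entry is 15 mm wide, about 24 in the top 8 mm, and goes down to the run. To end mouth to timber the hood enters turned +60 degrees about z from the port's axes. Lugs reach the rim at hood origin z=126. Axes as the port's.
- port_run (a point): Middle of that slot's level run, at bearing 120 degrees; its twin is at 300. Floor of the run z=34, roof z=50 mm: 6 mm of play for a lug. It leads 60 degrees clockwise from the entry to the notch. Lugs on the run's floor: hood origin at z=90 mm, and the hood turns freely. Axes as the port's.
- port_notch (a point): Floor of the locking notch (z=20 mm) at the closed end of that run, at bearing 90 degrees; its twin is at 270. The notch is 15 mm wide, 14 mm deeper than the run, and roofed over, so that a dropped lug holds the hood. Axes as the port's.
- timber: The beam being worked, 100 by 100 mm, 500 long along its y, with a tenon (120 long, 45 thick) at its -y end, immovable on two packing blocks up to 140 mm wide: underside 40 mm, top 140 mm above the bench. Origin at bench level under the middle of the 500 mm. Its face towards the port is at x=-50 mm, about 100 to 112 mm from the port's axis.
- mallet: Loose joiner's mallet lying flat, bystander. Origin under the centre of the wooden head (75 along x, 130 along y, 62 mm high); its handle, 30 mm wide, reaches to x=-235 mm, top at 42 mm.
- chisel: Loose bench chisel lying flat, bystander: round wooden handle from x=-120 to 0, flat steel blade to x=+130 mm; 27 mm wide and high. Origin at bench level at the root of the blade.
- offcut: Loose timber offcut, bystander: block 120 (x) by 75 (y) by 45 mm high. Origin under its centre.
- hammer: Loose hammer lying flat along its x, bystander: 260 mm long, handle 26 mm thick to x=-130, head at x=+117, 93 mm across along y; all 26 mm high. Origin at bench level near the middle.
- plug: Loose turned wooden plug, about 0.15 kg, which starts sitting in the collar's mouth. Origin on its axis at the underside of its flange, z up to the knob (70 mm above the bench at the start). Flange: diameter 78, z 0 to 10. Below it a pilot, diameter 58, to z=-20, on which it can stand on the bench. Above it the round knob to grip, diameter 32, z 10 to 50 mm.
There are look-alikes about, which are no part of the job. What is shaped like the plug but purple is not meant.

How it is judged (in metres and radians):
At the end, for the whole second after the job is handed in: The hood hangs locked in the collar: on its axis within 6 mm, lugs in the notches (origin 70 to 82 mm up), upright within 0.08 rad, square to the port within 0.15 rad, mouth on the timber's side, at rest, released. The plug rests on the bench (origin below 55 mm), over 100 mm from the port's axis (horizontal distance between hood and port below 0.006 m and z of hood in the frame of port between 0.07 and 0.082 m and angle between hood's own z axis and vertical below 0.08 rad and angle between the y axis of hood and the y axis of port, either way round below 0.15 rad and x of hood_mouth in the frame of port above 0.025 m and linear speed of each of hood, plug below 0.02 m/s and contact force between hood and the fingers below 0.1 N and height (world z) of plug below 0.055 m and horizontal distance between plug and port above 0.1 m); the robot touches nothing.
It fails at once if a bystander (mallet, chisel, offcut or hammer) is shifted by more than 30 mm (distance of any of mallet, chisel, offcut, hammer from where it was at the start of the episode above 0.03 m).
It also fails if it takes over 72 s, if anything falls off the work surface, if the arm or the gripper's body presses on something with over 40 N, if the wrist force passes 120 N, or if a joint passes its speed limit or range.

ROBOT

A 6-joint arm with a two-finger parallel gripper is mounted at the origin on the work surface. World frame = base frame: x ahead of the robot, y to its left, z up, the work surface at z = 0. Lengths are in m, angles in degrees, forces in N, time in s.
With the tool pointing down it reaches from about 0.375 to 0.9 m from the base axis. Payload 3.1 kg.
Tool frame: the origin (TCP) lies on the centre line of the jaws, within the pads' length; the fingertips stand finger_overhang ahead of it and the grasp point (between the pads) lies 5 mm behind it (finger_overhang is the distance from the TCP to the fingertips, in m); z points along the fingers, y is the line along which they close (so a half turn about z gives the same grasp; the last joint's range is limited). The gripper opens to 87 mm and grips with 3 to 60 N. Pads are 19 mm wide; open, the fingers measure 117 mm over their backs; the gripper's body (75 mm by 190 mm) begins 51 mm behind the grasp point.
Start: joints at [-74.456, 30.224, 82.088, -0, 67.689, -10.227], TCP at [0.272, -0.563, 0.237] pointing down, gripper open.
Joint ranges: [-176.69, 176.69], [-43.24, 126.21], [12.49, 139.97], [-82, 262], [0, 151.66], [-163.58, 163.58]. Speed limits (degrees/s): [159.86, 159.86, 180, 180, 180, 180].

INTERFACE

Orientations are given as a 3x3 rotation matrix whose columns are the frame's x, y, z axes.
In Python, from rig import read_state, capture, calibration, hand_in, finger_overhang gives the robot as it stands.
- The arm moves only by the tool send_rows, never from a script. Its argument "plan" is a list of rows, each a list of 5 numbers: the closure in counts, from 0 (fully open) to 255 (shut), then the shift along the tool's x, y, z in m, then the turn about the tool's z in rad. A call has 1 to 20 rows; each row shifts and turns the commanded pose from where the row before left it, along the tool's axes as they then stand; what a row does not reach is not made up. A row lasts 1/12 s, in which the tool goes at most 41.7 mm and 7.16 degrees, less where a joint would pass 70% of its speed; a pose out of reach is approached as far as the arm can. A call is refused whole if a number of a shift passes 0.0417 or a number of a turn 0.125, either way. A call with a gripper value outside its range is refused whole. The fingers move at their own pace and stop on an object; the grip force is fixed at half the most. Time passes only in rows, so rows that do not move let the fingers close. It gives the time, the measured TCP pose, the force, the opening and the grip force at its end, in the units of the state.
- read_state(): the state, without advancing time (a new reading comes with each control period).
- capture(name): name is "side" or "top" or "wrist"; returns (picture, depth): 480x640x3 uint8, blue, green, red; 480x640 float32, m along the optical axis (not along the pixel's ray), 0 where there is no reading.
- calibration(name): a dict with "fx", "fy", "cx", "cy" (pixels), "xyz" and "rotation" of the camera in the world. Camera axes: x right, y down, z forward; pixel columns grow to the right and rows downward; lengths in m; the calibration is good to about 2 mm. A picture is of the moment at which its call begins: read the wrist's pose just before it. calibration takes no time and is no camera call; for the wrist camera it gives the pose at the moment of the call.
- hand_in(): hands the job in; it is judged then, once.
The state is a dict: "time_s": time; "joint_positions": joint angles; "qvel": joint speeds; "tau": joint torques, N m; "position": TCP position; "tcp_rot": TCP orientation; "force": force on the tool from outside, world axes, zero at the start; "moment": the same for the moment, N m; "opening": opening from 0.0 (shut) to 1.0 (fully open); "grasp_force": force on a finger pad.
Only numpy, scipy, OpenCV 4.12 (cv2) and the standard library are available. Lean on these libraries where they do the work, as an engineer would, in place of code of your own. Each camera call takes 0.05 s, during which the arm holds its last target. There are 200 camera calls.

## Working session

There is one attempt and no reset: what is moved stays moved. The work goes in short steps, Python scripts to look and compute and a tool call to move; the robot and the scene stay as the last step left them, time stands still between calls to the robot, and variables do not carry over. Pictures are saved under pics/ and viewed, at most 10 in all, crops included, and the job is handed in when it is done.

Besides the shell and the picture viewer there is one more tool, called after "Call:" by a JSON object that holds its "api" and its "payload". send_rows: Moves the arm, as the interface text tells. Its arguments: {"type":"object","properties":{"plan":{"type":"array","items":{"type":"array","items":{"type":"number"}}}},"required":["plan"]}

```bash
mkdir -p pics; ls
cat > h.py <<'E'
from rig import *
import numpy as np, cv2
def cap(n):
    c=calibration(n); p,d=capture(n); return p,d,c
def cloud(d,c):
    v,u=np.mgrid[0:480,0:640]
    P=np.stack([(u-c["cx"])/c["fx"]*d,(v-c["cy"])/c["fy"]*d,d],-1)
    return P@np.array(c["rotation"]).T+np.array(c["xyz"])
E
python3 - <<'E'
from h import *
print(read_state(),finger_overhang)
for n in("top","side"):
    p,d,c=cap(n);cv2.imwrite(f"pics/{n}0.png",p);np.savez(f"{n}0.npz",p=p,d=d,W=cloud(d,c));print(n,c)
E
```

```text
pics
{'time_s': 0.0, 'joint_positions': array([-7.44556874e+01,  3.02776581e+01,  8.21553579e+01, -2.27936589e-03,
        6.76892873e+01, -1.02266724e+01]), 'qvel': array([-0.00158387, -0.00474815, -0.03434378,  0.04973317,  0.06387545,
        0.04636273]), 'tau': array([-4.87167181e-04, -4.40047753e+01, -1.76590812e+01,  6.33016555e-02,
        5.80989977e-02, -1.60071390e-04]), 'position': array([ 0.271568  , -0.56214536,  0.23559134]), 'tcp_rot': array([[ 9.00532581e-01,  4.34788111e-01, -6.07493813e-04],
       [ 4.34788400e-01, -9.00530321e-01,  2.04665358e-03],
       [ 3.42794043e-04, -2.10720949e-03, -9.99997721e-01]]), 'force': array([-0.14931169, -0.35420655,  0.79588483]), 'moment': array([0.00326723, 0.06258547, 0.0262164 ]), 'grasp_force': 0.0, 'opening': 1.0023572446693851} 0.014
top {'fx': 624.1838034197793, 'fy': 624.1838034197793, 'cx': 319.39802324825087, 'cy': 239.6851662369239, 'xyz': array([ 0.2684956 , -0.00279942,  1.54425208]), 'rotation': array([[-0.01626682, -0.98163263,  0.19008621],
       [-0.99984957,  0.01711416,  0.00281685],
       [-0.00601828, -0.19001179, -0.98176336]])}
side {'fx': 473.49183013943116, 'fy': 473.49183013943116, 'cx': 321.01380962313175, 'cy': 244.66726241429373, 'xyz': array([-0.09664377,  0.60078197,  0.61483066]), 'rotation': array([[-0.69302543, -0.36202682,  0.62341987],
       [-0.72067043,  0.37034248, -0.58607215],
       [-0.01870502, -0.85544317, -0.51755879]])}
```

View pics/top0.png

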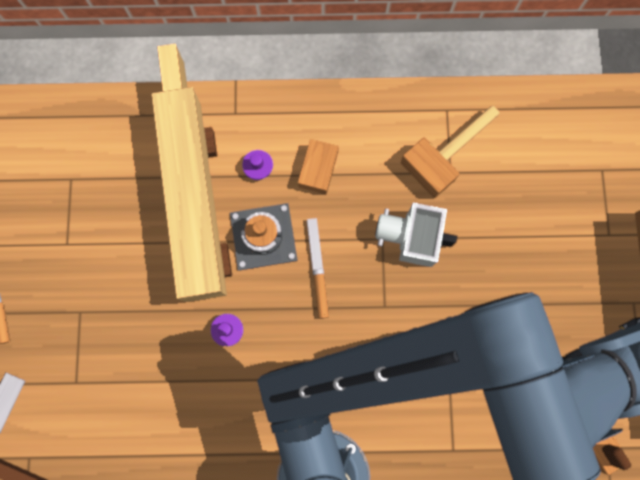

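View pics/side0.png

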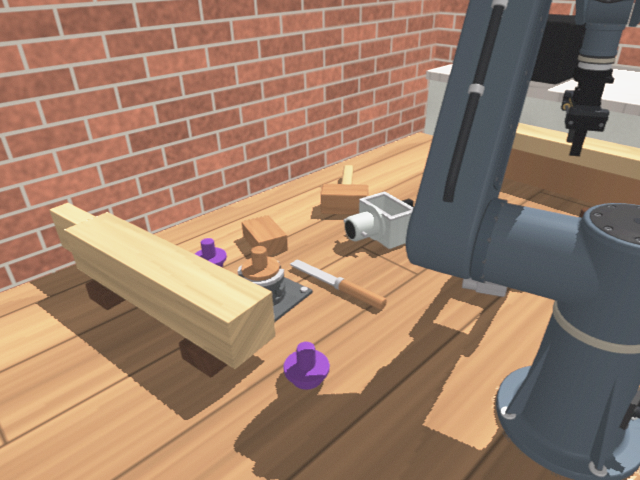

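The top view shows the orange-brown plug in the port at about (262,230). The look-alikes are purple, at (257,165) and (227,330). The hood is at (415,235), with its spigot to the left and its rib at (450,240). The chisel is at (318,268), the offcut at (318,166) and the mallet at (430,165). I choose the plug in the collar.

Run:
```python
from h import *
z=np.load("top0.npz");p,d,W=z["p"],z["d"],z["W"]
hsv=cv2.cvtColor(p,cv2.COLOR_BGR2HSV)
v,u=np.mgrid[0:480,0:640]
def box(a,b,c,e): return (u>=a)&(u<c)&(v>=b)&(v<e)&(d>0)
def rect(n,m):
    q=W[m]; r=cv2.minAreaRect(q[:,:2].astype(np.float32)); print(n,m.sum(),np.round(r[0],4),np.round(r[1],4),round(r[2],2),"z",np.round(np.percentile(q[:,2],[5,50,95]),4))
Z=W[...,2]
rect("timber",box(150,85,225,300)&(abs(Z-.14)<.006))
rect("plate",box(225,200,300,275)&(abs(Z-.008)<.005)&(hsv[...,2]<110))
rect("collar",box(235,205,290,260)&(abs(Z-.07)<.004))
rect("knob",box(240,205,290,260)&(abs(Z-.12)<.006))
rect("flange",box(240,205,290,260)&(abs(Z-.08)<.004))
rect("boxrim",box(385,195,450,275)&(abs(Z-.084)<.006))
rect("rib",box(440,220,465,260)&(hsv[...,2]<70)&(Z>.06))
rect("spigot",box(374,205,404,250)&(Z>.06))
for n,b in dict(offcut=(295,135,342,196),mallet=(400,105,500,197),chisel=(300,215,332,320)).items(): rect(n,box(*b)&(Z>.012))
s=np.load("side0.npz");print("side484,285",s["W"][280:290:4,470:500:8].round(3).tolist())
crop=cv2.resize(np.hstack([p[195:285,220:310],p[195:285,375:465]]),None,fx=4,fy=4);cv2.imwrite("pics/c0.png",crop)
```

```text
timber 8478 [0.6748 0.3144] [0.5171 0.1023] 8.38 z [0.1363 0.141  0.145 ]
plate 1145 [0.5751 0.1526] [0.1452 0.1619] 8.47 z [0.0042 0.0086 0.0122]
collar 239 [0.577 0.141] [0.0859 0.0945] 72.38 z [0.0669 0.0704 0.0732]
knob 132 [0.5773 0.1421] [0.0299 0.0286] 1.32 z [0.1153 0.1205 0.1244]
flange 500 [0.5747 0.1441] [0.0758 0.0828] 63.28 z [0.0765 0.0805 0.0836]
boxrim 830 [ 0.5705 -0.2324] [0.1571 0.1314] 77.36 z [0.0787 0.0837 0.0887]
rib 87 [ 0.5502 -0.3088] [0.0277 0.0166] 69.93 z [0.0655 0.0775 0.082 ]
spigot 611 [ 0.5799 -0.178 ] [0.087 0.07 ] 60.78 z [0.0619 0.0732 0.0807]
offcut 1499 [ 0.7499 -0.0046] [0.0899 0.1235] 74.89 z [0.0294 0.0452 0.0511]
mallet 2702 [ 0.8264 -0.3098] [0.1859 0.2821] 55.14 z [0.0292 0.0581 0.0666]
chisel 923 [0.4956 0.0053] [0.2501 0.0333] 4.59 z [0.0131 0.0195 0.0295]
side484,285 [[[0.283, -0.188, 0.025], [0.143, 0.08, 0.231], [0.134, 0.076, 0.233], [0.121, 0.079, 0.241]], [[0.282, -0.187, 0.016], [0.266, -0.191, 0.022], [0.251, -0.196, 0.026], [0.239, -0.208, 0.027]], [[0.28, -0.187, 0.006], [0.264, -0.191, 0.012], [0.251, -0.201, 0.014], [0.236, -0.205, 0.019]]]
```

View pics/c0.png

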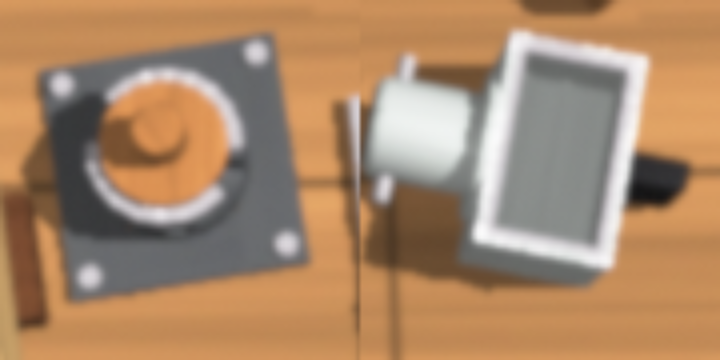

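The crop shows the orange plug in the collar and the hood lying mouth up, with its spigot towards the port and its rib away from it. The sizes agree: box 131 mm, plate yaw 8.4°, and timber face 106 mm from the port's axis. I'll move to the plug now.

Call:
{"api": "send_rows", "payload": {"plan": [[0,0,0,0,-0.115],[0,0,0,0,-0.115],[0,0,0,0,-0.115],[0,0,0,0,-0.115],[0,0,0,0,-0.115],[0,0,0,0,-0.115],[0,0,0,0,-0.115],[0,0,0,0,-0.115],[0,0,0,0,-0.115],[0,0,0,0,-0.115],[0,0,0,0,-0.115]]}}

```text
time_s: 1.02
position: [0.2716, -0.5624, 0.2359]
tcp_rot: [[-0.149, 0.989, -0.0], [0.989, 0.149, 0.001], [0.001, -0.0, -1.0]]
force: [0.2, -0.4, 0.7]
opening: 0.998
grasp_force: 0.0
```

Call:
{"api": "send_rows", "payload": {"plan": [[0,0.0343,0.0213,0,0],[0,0.0343,0.0213,0,0],[0,0.0343,0.0213,0,0],[0,0.0343,0.0213,0,0],[0,0.0343,0.0213,0,0],[0,0.0343,0.0213,0,0],[0,0.0343,0.0213,0,0],[0,0.0343,0.0213,0,0],[0,0.0343,0.0213,0,0],[0,0.0343,0.0213,0,0],[0,0.0343,0.0213,0,0],[0,0.0343,0.0213,0,0],[0,0.0343,0.0213,0,0],[0,0.0343,0.0213,0,0],[0,0.0343,0.0213,0,0],[0,0.0343,0.0213,0,0],[0,0.0343,0.0213,0,0],[0,0.0343,0.0213,0,0],[0,0.0343,0.0213,0,0],[0,0,0,0,0]]}}

```text
time_s: 2.68
position: [0.5811, 0.1468, 0.2364]
tcp_rot: [[-0.149, 0.989, 0.004], [0.989, 0.149, 0.004], [0.003, 0.004, -1.0]]
force: [1.6, 0.1, -0.1]
opening: 1.005
grasp_force: 0.0
```

```bash
cat >> h.py <<'E'
def st():
    s=read_state();R=np.array(s["tcp_rot"]);print("t",round(s["time_s"],2),"pos",s["position"].round(4),"yaw",round(np.degrees(np.arctan2(R[1,0],R[0,0])),2),"tilt",R[2].round(3),"J",s["joint_positions"].round(1),"F",s["force"].round(1),"op",round(s["opening"],3),"gf",round(s["grasp_force"],1))
    return s,R
def to_tool(target,s,R): # world target -> shift in tool axes
    return (R.T@(np.array(target)-s["position"])).round(4)
E
python3 - <<'E'
from h import *
s,R=st()
p,d,c=cap("wrist");cv2.imwrite("pics/w1.png",p);W=cloud(d,c);np.savez("w1.npz",p=p,d=d,W=W)
Z=W[...,2]
for n,z0,t in(("knob",.12,.005),("flange",.08,.004),("collar",.07,.004),("plate",.008,.005)):
    m=(abs(Z-z0)<t)&(d>0)&(np.hypot(W[...,0]-.576,W[...,1]-.142)<.12)
    if m.sum()>20:
        q=W[m][:,:2].astype(np.float32);print(n,m.sum(),cv2.minEnclosingCircle(q),cv2.minAreaRect(q))
E
```

```text
t 2.68 pos [0.5811 0.1468 0.2364] yaw 98.58 tilt [ 0.003  0.004 -1.   ] J [ 3.4 28.1 86.1  0.2 65.5 -5.3] F [ 1.6  0.1 -0.1] op 1.005 gf 0.0
knob 1255 ((0.5672779083251953, 0.19978083670139313), 0.07571326196193695) ((0.5694950222969055, 0.18471932411193848), (0.12156026065349579, 0.12058930844068527), 8.472709655761719)
flange 4107 ((0.5696777105331421, 0.1853855848312378), 0.08499891310930252) ((0.5715801119804382, 0.17293711006641388), (0.120982326567173, 0.14455202221870422), 8.490349769592285)
collar 1845 ((0.5849518775939941, 0.17622095346450806), 0.08484120666980743) ((0.5756833553314209, 0.17192643880844116), (0.09448316693305969, 0.15963144600391388), 1.859409213066101)
plate 9788 ((0.5778149366378784, 0.13248640298843384), 0.11090508848428726) ((0.5782297849655151, 0.1287536919116974), (0.15056389570236206, 0.20904088020324707), 8.48672103881836)
```

View pics/w1.png

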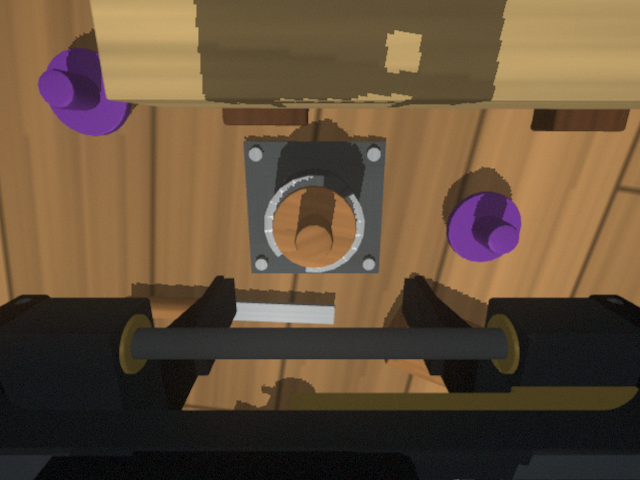

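The wrist view shows the knob at (314,240) and the collar ring around (314,225), with purple look-alikes left and right at (85,90) and (485,228). The timber is along the top. I'll refine the masks, keeping the timber out.

Run:
```python
from h import *
from scipy.optimize import least_squares
z=np.load("w1.npz");p,d,W=z["p"],z["d"],z["W"];Z=W[...,2];h=cv2.cvtColor(p,cv2.COLOR_BGR2HSV)
v,u=np.mgrid[0:480,0:640]
roi=(d>0)&(u>240)&(u<392)&(v>136)&(v<278)
m=roi&(abs(Z-.12)<.006);q=W[m];print("knob",m.sum(),cv2.minEnclosingCircle(q[:,:2].astype(np.float32)),q.mean(0))
m=roi&(abs(Z-.08)<.005)&(h[...,1]>80);q=W[m];print("flange",m.sum(),cv2.minEnclosingCircle(q[:,:2].astype(np.float32)))
m=roi&(Z<.014)&(Z>.003)&(h[...,1]<70);q=W[m];print("plate",m.sum(),cv2.minAreaRect(q[:,:2].astype(np.float32)))
m=roi&(abs(Z-.07)<.005)&(h[...,1]<70);q=W[m][:,:2]
f=least_squares(lambda a:np.clip(.040-np.hypot(*(q-a).T),-9,0)*0+np.hypot(*(q-a).T)-.0427,[.576,.142],loss="soft_l1",f_scale=.003);print("collar",m.sum(),f.x,cv2.minEnclosingCircle(q.astype(np.float32)))
s,R=st();print(to_tool([.577,.142,.1],s,R))
```

```text
knob 1109 ((0.576897144317627, 0.13984115421772003), 0.01602654904127121) [0.57662166 0.14118602 0.11901745]
flange 3924 ((0.5768728256225586, 0.1397380828857422), 0.0389244481921196)
plate 9722 ((0.5769990682601929, 0.13939495384693146), (0.14989568293094635, 0.15007895231246948), 8.507156372070312)
collar 1758 [0.57684054 0.13897783] ((0.5768194198608398, 0.13968634605407715), 0.04774019494652748)
t 2.73 pos [0.5795 0.1437 0.236 ] yaw 98.56 tilt [ 0.     0.001 -1.   ] J [ 3.2 28.1 86.3  0.  65.6 -5.4] F [-0.5 -0.7 -0.1] op 0.999 gf 0.0
[-0.0014 -0.0028  0.136 ]
```

Call:
{"api": "send_rows", "payload": {"plan": [[0,-0.002,-0.0015,0.034,0],[0,0,0,0.034,0],[0,0,0,0.034,0],[0,0,0,0.034,0],[0,0,0,0,0],[0,0,0,0,0]]}}

```text
time_s: 3.23
position: [0.5756, 0.1369, 0.099]
tcp_rot: [[-0.142, 0.99, -0.006], [0.99, 0.142, -0.001], [0.0, -0.006, -1.0]]
force: [0.7, -0.4, 1.2]
opening: 0.997
grasp_force: 0.0
```

Call:
{"api": "send_rows", "payload": {"plan": [[255,0.0025,0,0,0],[255,0,0,0,0],[255,0,0,0,0],[255,0,0,0,0],[255,0,0,0,0],[255,0,0,0,0],[255,0,0,0,0],[255,0,0,-0.03,0],[255,0,0,-0.031,0],[255,0,-0.037,0,0],[255,0,-0.037,0,0],[255,0,-0.037,0,0],[255,0,-0.037,0,0],[255,0,0,0,0],[255,0,0,0.036,0],[255,0,0,0.036,0],[255,0,0,0.025,0],[255,0,0,0.008,0],[255,0,0,0,0],[255,0,0,0,0]]}}

```text
time_s: 4.9
position: [0.4311, 0.1193, 0.0567]
tcp_rot: [[-0.144, 0.99, -0.0], [0.99, 0.144, 0.0], [0.0, -0.0, -1.0]]
force: [-0.2, -0.2, -1.0]
opening: 0.004
grasp_force: 0.0
```

Run:
```python
from h import *
s,R=st();p,d,c=cap("top");W=cloud(d,c);cv2.imwrite("pics/t2.png",p)
h=cv2.cvtColor(p,cv2.COLOR_BGR2HSV)
```

```text
t 4.9 pos [0.4311 0.1193 0.0567] yaw 98.25 tilt [ 0. -0. -1.] J [  1.1  36.4 115.4   0.   28.2  -7.2] F [-0.2 -0.2 -1. ] op 0.004 gf 0.0
```

View pics/t2.png

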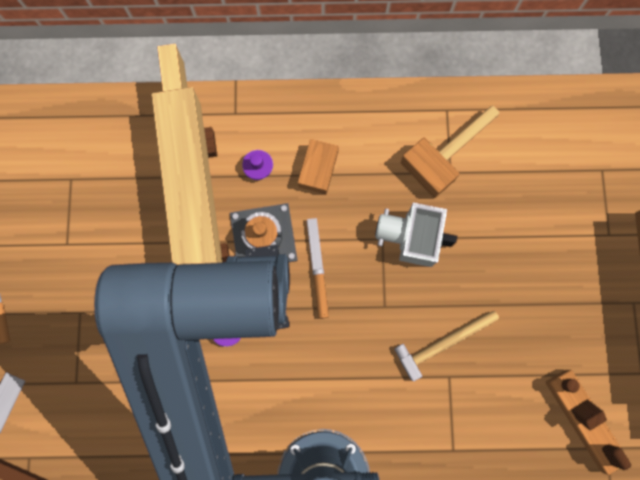

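The gripper closed empty at the new spot because the fingers are slow, and the plug is still in the collar at (262,230). The hammer shows at (450,345), clear of the work. I'll go back with the fingers half closed and close for longer.

Call:
{"api": "send_rows", "payload": {"plan": [[100,0,0,-0.036,0],[100,0,0,-0.036,0],[100,0,0,-0.036,0],[100,-0.001,0.037,0,0],[100,0,0.037,0,0],[100,0,0.037,0,0],[100,0,0.0365,0,0],[100,0,0,0,0],[100,0,0,0,0],[100,0,0,0,0]]}}

```text
time_s: 5.78
position: [0.576, 0.1395, 0.1656]
tcp_rot: [[-0.144, 0.99, -0.0], [0.99, 0.144, -0.0], [-0.0, -0.0, -1.0]]
force: [-0.3, -0.3, 0.0]
opening: 0.592
grasp_force: 0.0
```

Call:
{"api": "send_rows", "payload": {"plan": [[100,0,0.001,0.033,0],[100,0,0,0.033,0],[100,0,0,0,0],[255,0,0,0,0],[255,0,0,0,0],[255,0,0,0,0],[255,0,0,0,0],[255,0,0,0,0],[255,0,0,0,0],[255,0,0,0,0],[255,0,0,0,0],[255,0,0,0,0]]}}

```text
time_s: 6.78
position: [0.5775, 0.1396, 0.0997]
tcp_rot: [[-0.144, 0.99, -0.0], [0.99, 0.144, -0.0], [-0.0, -0.0, -1.0]]
force: [-2.2, 0.5, 5.9]
opening: 0.356
grasp_force: 30.0
```

Call:
{"api": "send_rows", "payload": {"plan": [[255,0,0,-0.03,0],[255,0,0,-0.03,0],[255,0,-0.037,0,0],[255,0,-0.037,0,0],[255,0,-0.037,0,0],[255,0,-0.037,0,0],[255,0,0,0,0],[255,0,0,0.035,0],[255,0,0,0.035,0],[255,0,0,0.03,0],[255,0,0,0.007,0],[255,0,0,0.002,0],[255,0,0,0,0]]}}

```text
time_s: 7.87
position: [0.4309, 0.1183, 0.0495]
tcp_rot: [[-0.143, 0.99, -0.002], [0.99, 0.143, -0.0], [0.0, -0.002, -1.0]]
force: [-0.2, -0.6, -1.4]
opening: 0.36
grasp_force: 30.0
```

Call:
{"api": "send_rows", "payload": {"plan": [[0,0,0,0,0],[0,0,0,0,0],[0,0,0,0,0],[0,0,0,0,0],[0,0,0,-0.037,0],[0,0,0,-0.037,0],[0,0,0,-0.037,0],[0,0,0,-0.037,0.1217],[0,0,0,-0.037,0.1217],[0,0,0,0,0.1217]]}}

```text
time_s: 8.7
position: [0.4355, 0.1187, 0.2413]
tcp_rot: [[0.225, 0.974, 0.015], [0.974, -0.225, 0.0], [0.004, 0.015, -1.0]]
force: [0.7, -0.1, -0.3]
opening: 0.978
grasp_force: 0.0
```

Call:
{"api": "send_rows", "payload": {"plan": [[0,-0.0322,0.0175,0,0],[0,-0.0322,0.0175,0,0],[0,-0.0322,0.0175,0,0],[0,-0.0322,0.0175,0,0],[0,-0.0322,0.0175,0,0],[0,-0.0322,0.0175,0,0],[0,-0.0322,0.0175,0,0],[0,-0.0322,0.0175,0,0],[0,-0.0322,0.0175,0,0],[0,-0.0322,0.0175,0,0],[0,-0.0322,0.0175,0,0],[0,-0.0322,0.0175,0,0],[0,0,0,0,0],[0,0,0,0,0]]}}

```text
time_s: 9.87
position: [0.5514, -0.3066, 0.2342]
tcp_rot: [[0.222, 0.975, 0.0], [0.975, -0.222, 0.0], [0.0, 0.0, -1.0]]
force: [-0.3, 0.8, -0.8]
opening: 0.997
grasp_force: 0.0
```

Run:
```python
from h import *
s,R=st()
p,d,c=cap("wrist");cv2.imwrite("pics/w2.png",p);W=cloud(d,c);np.savez("w2.npz",p=p,d=d,W=W)
st()
z=.0
p2,d2,c2=cap("top");W2=cloud(d2,c2);cv2.imwrite("pics/t3.png",p2);h=cv2.cvtColor(p2,cv2.COLOR_BGR2HSV)
m=(abs(W2[...,2]-.07)<.012)&(np.hypot(W2[...,0]-.431,W2[...,1]-.118)<.03);print("plug top",m.sum(),W2[m].mean(0) if m.sum() else None)
Z=W[...,2];v,u=np.mgrid[0:480,0:640]
hh=cv2.cvtColor(p,cv2.COLOR_BGR2HSV)
for n,m in (("rim",(abs(Z-.084)<.005)&(v<290)&(hh[...,1]<60)),("rib",(abs(Z-.078)<.006)&(v<290)&(hh[...,2]<70))):
    q=W[m];print(n,m.sum(),cv2.minAreaRect(q[:,:2].astype(np.float32)),q.mean(0),u[m].min(),u[m].max(),v[m].min(),v[m].max())
```

```text
t 9.87 pos [ 0.5514 -0.3066  0.2342] yaw 77.17 tilt [ 0.  0. -1.] J [-39.2  30.8  81.3   0.   67.8 -26.4] F [-0.3  0.8 -0.8] op 0.997 gf 0.0
t 9.92 pos [ 0.5509 -0.3047  0.2341] yaw 77.26 tilt [ 0.001 -0.001 -1.   ] J [-39.1  30.8  81.5   0.   67.9 -26.4] F [-0.3  0.9  0.5] op 0.999 gf 0.0
plug top 143 [0.43155308 0.1205322  0.06953863]
rim 6061 ((0.5653231739997864, -0.2534770369529724), (0.1510307788848877, 0.1444093883037567), 25.93830680847168) [ 0.56632549 -0.24926885  0.08365431] 242 401 35 243
rib 808 ((0.5796606540679932, -0.2878675162792206), (0.11881524324417114, 0.0689927339553833), 18.061168670654297) [ 0.55661137 -0.3088188   0.07769128] 268 388 123 244
```

View pics/w2.png

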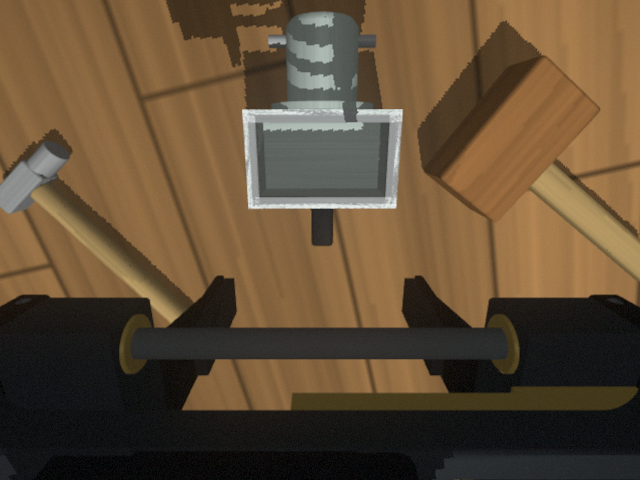

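Run:
```python
from h import *
z=np.load("w2.npz");p,d,W=z["p"],z["d"],z["W"];Z=W[...,2];v,u=np.mgrid[0:480,0:640]
hh=cv2.cvtColor(p,cv2.COLOR_BGR2HSV)
m=(abs(Z-.084)<.005)&(v>104)&(v<212)&(u>238)&(u<408);q=W[m]
r=cv2.minAreaRect(q[:,:2].astype(np.float32));print("rim",r)
m=(Z>.065)&(Z<.09)&(v>211)&(v<250)&(u>305)&(u<340);q=W[m];r=cv2.minAreaRect(q[:,:2].astype(np.float32));print("rib",r,q.mean(0))
m=(Z>.085)&(v>95)&(v<107)&(u>260)&(u<380);
a=np.radians(77.4);X=np.array([np.cos(a),np.sin(a)]);Y=np.array([X[1],-X[0]])
rel=W[...,:2]-np.array([.551,-.308])
fx,fy=rel@X,rel@Y
m=(d>0)&(Z>.012)&(Z<.07)&(abs(fx)<.045)&(abs(fy)<.13)&(v<320);print(m.sum(), [(round(fx[i,j],3),round(fy[i,j],3),round(Z[i,j],3)) for i,j in np.argwhere(m)[::max(1,m.sum()//15)]])
# spigot axis
for a0,b0 in((15,35),(50,95)):
    m=(Z>.03)&(v>a0)&(v<b0)&(u>285)&(u<360);q=W[m];print("spig",cv2.minAreaRect(q[:,:2].astype(np.float32)))
```

```text
rim ((0.5650897026062012, -0.2542455494403839), (0.08910341560840607, 0.13046419620513916), 77.20596313476562)
rib ((0.5516830086708069, -0.31417116522789), (0.03164778649806976, 0.01969609595835209), 76.74295806884766) [ 0.55164005 -0.31368501  0.0773753 ]
1614 [(np.float64(0.044), np.float64(0.115), np.float64(0.012)), (np.float64(0.043), np.float64(0.113), np.float64(0.043)), (np.float64(0.043), np.float64(0.119), np.float64(0.063)), (np.float64(0.034), np.float64(0.063), np.float64(0.015)), (np.float64(0.038), np.float64(0.12), np.float64(0.061)), (np.float64(0.036), np.float64(0.116), np.float64(0.06)), (np.float64(0.033), np.float64(0.122), np.float64(0.061)), (np.float64(0.027), np.float64(0.125), np.float64(0.05)), (np.float64(0.019), np.float64(0.055), np.float64(0.013)), (np.float64(0.019), np.float64(0.029), np.float64(0.017)), (np.float64(0.019), np.float64(0.004), np.float64(0.023)), (np.float64(0.019), np.float64(-0.018), np.float64(0.029)), (np.float64(0.019), np.float64(-0.035), np.float64(0.036)), (np.float64(0.019), np.float64(-0.05), np.float64(0.041)), (np.float64(0.019), np.float64(0.058), np.float64(0.04)), (np.float64(0.019), np.float64(0.04), np.float64(0.046))]
spig ((0.572935163974762, -0.17363975942134857), (0.08868099004030228, 0.05790599063038826), 52.717987060546875)
spig ((0.5780135989189148, -0.1972324550151825), (0.06091040000319481, 0.0630878210067749), 77.59176635742188)
```

The plug is standing at (0.432, 0.121) with its top at 70 mm, as it should be. The wrist view shows the rib at (321,225), the box at cols 244–403, the spigot up with its lugs at (278,41) and (368,41), and the mallet and hammer clear on either side. I take the rib at (0.5505, -0.319), yaw 77.2°.

Call:
{"api": "send_rows", "payload": {"plan": [[100,-0.0145,0.003,0.038,0],[100,0,0,0.038,0],[100,0,0,0.038,0],[100,0,0,0,0],[100,0,0,0.038,0],[100,0,0,0.03,0],[100,0,0,0.011,0],[100,0,0,0,0],[100,0,0,0,0]]}}

```text
time_s: 10.72
position: [0.552, -0.3192, 0.0431]
tcp_rot: [[0.218, 0.976, 0.001], [0.976, -0.218, -0.001], [-0.0, 0.001, -1.0]]
force: [-0.1, -0.9, 1.0]
opening: 0.609
grasp_force: 0.0
```

Call:
{"api": "send_rows", "payload": {"plan": [[255,0,-0.001,0.002,0],[255,0,0,0,0],[255,0,0,0,0],[255,0,0,0,0],[255,0,0,0,0],[255,0,0,0,0],[255,0,0,0,0],[255,0,0,0,0],[255,0,0,0,0],[255,0,0,0,0]]}}

```text
time_s: 11.55
position: [0.5507, -0.3196, 0.04]
tcp_rot: [[0.22, 0.976, 0.001], [0.976, -0.22, -0.001], [-0.0, 0.001, -1.0]]
force: [0.7, 0.4, 5.6]
opening: 0.232
grasp_force: 30.0
```

Gripped (20 mm). Now I'll tip it up along the arc.

Call:
{"api": "send_rows", "payload": {"plan": [[255,0.007,0,-0.013,0],[255,0.007,0,-0.0125,0],[255,0.009,0,-0.0145,0],[255,0.009,0,-0.0145,0],[255,0.009,0,-0.0145,0],[255,0.011,0,-0.0105,0],[255,0.0115,0,-0.0105,0],[255,0.0115,0,-0.0105,0],[255,0.0135,0,-0.0075,0],[255,0.0135,0,-0.0075,0],[255,0.0135,0,-0.0075,0]]}}

```text
time_s: 12.47
position: [0.5755, -0.2048, 0.163]
tcp_rot: [[0.219, 0.976, -0.001], [0.976, -0.219, 0.001], [0.0, -0.001, -1.0]]
force: [0.6, 0.5, -5.6]
opening: 0.228
grasp_force: 30.0
```

Run:
```python
from h import *
s,R=st()
p,d,c=cap("side");cv2.imwrite("pics/s4.png",p[60:360,240:560])
```

```text
t 12.47 pos [ 0.5755 -0.2048  0.163 ] yaw 77.35 tilt [ 0.    -0.001 -1.   ] J [-30.1  34.2  88.1   0.   57.8 -17.4] F [ 0.6  0.5 -5.6] op 0.228 gf 30.0
```

View pics/s4.png

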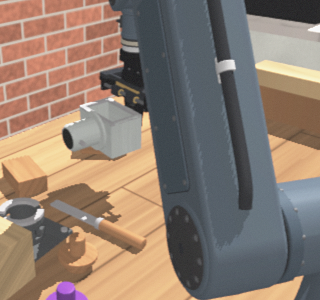

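The hood was held rigidly and lifted level: in the crop the spigot at (80,135) still points sideways. The weight alone does not turn it in the pads. I'll try sharp vertical strokes in free air so that inertia swings it down.

Call:
{"api": "send_rows", "payload": {"plan": [[255,0,0,-0.041,0],[255,0,0,-0.041,0],[255,0,0,-0.041,0],[255,0,0,-0.041,0],[255,0,0,0.041,0],[255,0,0,0.041,0],[255,0,0,-0.041,0],[255,0,0,-0.041,0],[255,0,0,0.041,0],[255,0,0,0.041,0],[255,0,0,-0.041,0],[255,0,0,-0.041,0],[255,0,0,0.041,0],[255,0,0,0.041,0],[255,0,0,-0.041,0],[255,0,0,-0.041,0],[255,0,0,0,0],[255,0,0,0,0]]}}

```text
time_s: 14.02
position: [0.5779, -0.2071, 0.3288]
tcp_rot: [[0.219, 0.976, 0.007], [0.976, -0.219, -0.003], [-0.001, 0.007, -1.0]]
force: [-0.1, 0.4, -5.6]
opening: 0.23
grasp_force: 30.0
```

```bash
cat >> h.py <<'E'
def hoodcloud(s,R,name="side"):
    "points of the hood in (s,h) about the grasp point, s along tool x"
    p,d,c=cap(name);W=cloud(d,c);rel=W-s["position"];a=rel@R[:,0];b=rel@R[:,1];h=rel[...,2]-.005
    hs=cv2.cvtColor(p,cv2.COLOR_BGR2HSV)
    m=(d>0)&(hs[...,1]<60)&(hs[...,2]>90)&(a>-.06)&(a<.2)&(abs(b)<.07)&(h<.035)&(h>-.2)&(W[...,2]>.01)
    return p,np.c_[a[m],b[m],h[m]]
def foot(s,R,name="side"):
    p,q=hoodcloud(s,R,name);r=np.hypot(q[:,0],q[:,2]);f=q[r>.13]
    print(name,len(q),"far",len(f),"max r",np.percentile(r,99).round(3),"mean far (s,lat,h)",f.mean(0).round(4) if len(f) else None,"phi",np.degrees(np.arctan2(-f[:,2].mean(),f[:,0].mean())).round(1) if len(f) else None)
    return p,q
E
python3 - <<'E'
from h import *
s,R=st();p,q=foot(s,R)
E
```

```text
t 14.02 pos [ 0.5779 -0.2071  0.3288] yaw 77.34 tilt [-0.001  0.007 -1.   ] J [-30.2  24.2  77.4   0.   78.  -17.5] F [-0.1  0.4 -5.6] op 0.23 gf 30.0
side 2828 far 570 max r 0.18 mean far (s,lat,h) [ 0.0358 -0.0202 -0.1514] phi 76.7
```

The strokes worked: the hood now hangs at about 77°, with 90° being upright. I'll lower it towards the bench.

Call:
{"api": "send_rows", "payload": {"plan": [[255,0,0,0.041,0],[255,0,0,0.041,0],[255,0,0,-0.041,0],[255,0,0,-0.041,0],[255,0,0,0.041,0],[255,0,0,0.041,0],[255,0,0,0.041,0],[255,0,0,0,0],[255,0,0,0.02,0],[255,0,0,0.006,0],[255,0,0,0,0],[255,0,0,0,0]]}}

```text
time_s: 15.07
position: [0.5761, -0.2066, 0.1816]
tcp_rot: [[0.219, 0.976, 0.002], [0.976, -0.219, -0.001], [-0.001, 0.002, -1.0]]
force: [-1.6, 1.2, 3.9]
opening: 0.227
grasp_force: 30.0
```

Run:
```python
from h import *
s,R=st();p,q=foot(s,R);foot(s,R,"top")
cv2.imwrite("pics/s5.png",cv2.resize(p[100:340,260:520],None,fx=2,fy=2))
# back/spigot profile: central strip
for h0 in(-.16,-.14,-.12,-.1,-.08,-.06,-.04):
    m=abs(q[:,2]-h0)<.006
    if m.sum()>5: print(h0,m.sum(),np.percentile(q[m,0],[3,50,97]).round(4),np.percentile(q[m,1],[3,97]).round(4))
```

```text
t 15.07 pos [ 0.5761 -0.2066  0.1816] yaw 77.33 tilt [-0.001  0.002 -1.   ] J [-30.2  32.9  87.2   0.   59.8 -17.5] F [-1.6  1.2  3.9] op 0.227 gf 30.0
side 2490 far 466 max r 0.178 mean far (s,lat,h) [ 0.038  -0.0228 -0.1506] phi 75.9
top 8 far 0 max r 0.047 mean far (s,lat,h) None phi None
-0.16 119 [0.0087 0.0362 0.0513] [-0.0483  0.0047]
-0.14 104 [0.0048 0.0374 0.0478] [-0.0354  0.0056]
-0.12 35 [-0.0297  0.0398  0.0472] [-0.0673  0.0454]
-0.1 430 [-0.0322  0.0326  0.0511] [-0.0687  0.0606]
-0.08 201 [-0.0148  0.0183  0.0468] [-0.0691  0.0611]
-0.06 147 [-0.0075  0.0233  0.0444] [-0.0687  0.0612]
-0.04 146 [-0.0395  0.0233  0.0415] [-0.0687  0.059 ]
```

View pics/s5.png

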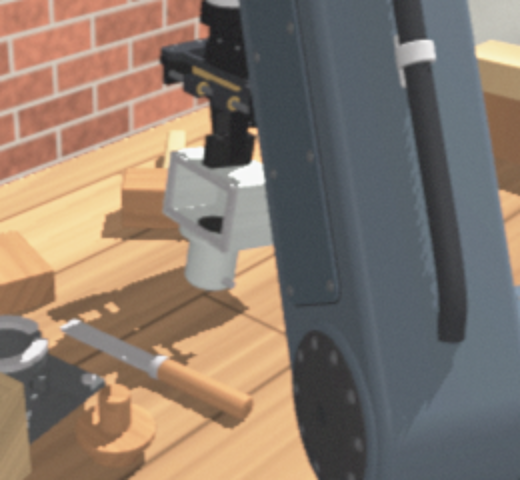

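The hood hangs nearly upright at about 85°, and its foot (210,280 in the crop) touches the bench. I'll nudge it forward to straighten it, release it so it stands flat, and then regrip.

Call:
{"api": "send_rows", "payload": {"plan": [[255,0.005,0,-0.001,0],[255,0.005,0,0,0],[255,0.005,0,0,0],[255,0,0,0,0],[255,0,0,0.001,0],[255,0,0,0,0]]}}

```text
time_s: 15.67
position: [0.5797, -0.1916, 0.1808]
tcp_rot: [[0.219, 0.976, 0.002], [0.976, -0.219, -0.001], [-0.001, 0.003, -1.0]]
force: [-2.8, 1.9, 11.9]
opening: 0.232
grasp_force: 30.1
```

Run:
```python
from h import *
s,R=st();p,q=foot(s,R)
for h0 in(-.17,-.16,-.15,-.14,-.13,-.08,-.06,-.04):
    m=abs(q[:,2]-h0)<.006
    if m.sum()>5: print(h0,m.sum(),np.percentile(q[m,0],[90,97]).round(4),np.percentile(q[m,1],[3,97]).round(4))
```

```text
t 15.67 pos [ 0.5797 -0.1916  0.1808] yaw 77.37 tilt [-0.001  0.003 -1.   ] J [-28.8  32.8  87.4   0.   59.6 -16.1] F [-2.8  1.9 11.9] op 0.232 gf 30.1
side 2603 far 488 max r 0.259 mean far (s,lat,h) [ 0.0475 -0.027  -0.1554] phi 73.0
-0.17 182 [0.1971 0.1995] [-0.0678 -0.001 ]
-0.16 114 [0.0361 0.0371] [-0.047  0.005]
-0.15 106 [0.0355 0.0368] [-0.0364  0.0077]
-0.14 115 [0.035  0.0363] [-0.0354  0.0115]
-0.13 64 [0.0354 0.0368] [-0.0362  0.0043]
-0.08 208 [0.0379 0.0395] [-0.0691  0.0612]
-0.06 153 [0.0377 0.0386] [-0.0684  0.0612]
-0.04 177 [0.0373 0.0381] [-0.0689  0.0563]
```

Call:
{"api": "send_rows", "payload": {"plan": [[170,0,0,-0.0005,0],[170,0,0,0,0],[170,0,0,0,0],[170,0,0,0,0],[170,0,0,0.004,0],[170,0,0,0.0035,0],[170,0,0,0,0],[170,0,0,0,0]]}}

```text
time_s: 16.38
position: [0.5786, -0.1918, 0.1698]
tcp_rot: [[0.219, 0.976, -0.001], [0.976, -0.219, 0.001], [0.0, -0.001, -1.0]]
force: [1.8, -0.2, 0.2]
opening: 0.332
grasp_force: 0.0
```

Run:
```python
from h import *
s,R=st();p,q=foot(s,R)
for h0 in(-.17,-.16,-.15,-.14,-.13,-.08,-.06,-.04):
    m=(abs(q[:,2]-h0)<.006)&(q[:,0]<.1)
    if m.sum()>5: print(h0,m.sum(),np.percentile(q[m,0],[90,97]).round(4),np.percentile(q[m,1],[3,97]).round(4))
m=(q[:,0]>.028)&(q[:,0]<.05)&(q[:,2]>-.12)&(q[:,2]<-.02)
c,*_=np.linalg.lstsq(np.c_[q[m][:,1:],np.ones(m.sum())],q[m,0],rcond=None);print("mouth plane s=a*lat+b*h+c",c.round(4))
```

```text
t 16.38 pos [ 0.5786 -0.1918  0.1698] yaw 77.32 tilt [ 0.    -0.001 -1.   ] J [-28.8  33.7  87.9   0.   58.5 -16.2] F [ 1.8 -0.2  0.2] op 0.332 gf 0.0
side 2549 far 401 max r 0.252 mean far (s,lat,h) [ 0.0541 -0.0275 -0.1486] phi 70.0
-0.17 6 [0.0399 0.0409] [-0.031  -0.0057]
-0.16 103 [0.0383 0.0396] [-0.0471  0.0069]
-0.15 100 [0.038  0.0389] [-0.0389  0.0041]
-0.14 99 [0.038  0.0389] [-0.0344  0.0054]
-0.13 96 [0.0383 0.0392] [-0.0355  0.0033]
-0.08 206 [0.0444 0.0457] [-0.0698  0.0604]
-0.06 169 [0.0446 0.0459] [-0.0698  0.0602]
-0.04 133 [0.0449 0.0459] [-0.0697  0.0567]
mouth plane s=a*lat+b*h+c [0.0114 0.0003 0.0412]
```

The released hood stands upright and square, its axis about 6 mm ahead of the jaws. I'll centre on it, regrip and lift.

Call:
{"api": "send_rows", "payload": {"plan": [[170,0.006,0,-0.001,0],[170,0,0,0,0],[255,0,0,0,0],[255,0,0,0,0],[255,0,0,0,0],[255,0,0,0,0],[255,0,0,0,0],[255,0,0,-0.01,0],[255,0,0,-0.025,0],[255,0,0,-0.035,0],[255,0,0,-0.03,0],[255,0,0,0,0],[255,0,0,0,0]]}}

```text
time_s: 17.52
position: [0.5811, -0.1865, 0.2728]
tcp_rot: [[0.219, 0.976, 0.004], [0.976, -0.219, -0.002], [-0.001, 0.004, -1.0]]
force: [-0.7, -0.4, -6.6]
opening: 0.229
grasp_force: 30.0
```

Run:
```python
from h import *
s,R=st();p,q=foot(s,R)
for h0 in(-.16,-.15,-.14,-.13,-.08,-.06,-.04):
    m=(abs(q[:,2]-h0)<.006)&(q[:,0]<.1)
    if m.sum()>5: print(h0,m.sum(),np.percentile(q[m,0],[90,97]).round(4),np.percentile(q[m,1],[3,97]).round(4))
a=np.radians(158.5);t=np.array([.5769,.1396])-s["position"][:2]
print("delta at yaw158.5: x",t@[np.cos(a),np.sin(a)],"y",t@[np.sin(a),-np.cos(a)])
```

```text
t 17.52 pos [ 0.5811 -0.1865  0.2728] yaw 77.33 tilt [-0.001  0.004 -1.   ] J [-28.3  26.8  82.1   0.   70.9 -15.6] F [-0.7 -0.4 -6.6] op 0.229 gf 30.0
side 2823 far 434 max r 0.171 mean far (s,lat,h) [ 0.0178 -0.0221 -0.1502] phi 83.2
-0.16 119 [0.0321 0.0331] [-0.0464  0.0005]
-0.15 118 [0.0318 0.0331] [-0.0345  0.0053]
-0.14 115 [0.032  0.0331] [-0.034   0.0044]
-0.13 118 [0.0324 0.0333] [-0.0339  0.0061]
-0.08 260 [0.0384 0.04  ] [-0.0684  0.062 ]
-0.06 206 [0.0386 0.0398] [-0.0687  0.0614]
-0.04 156 [0.0393 0.0406] [-0.0685  0.0594]
delta at yaw158.5: x 0.1234186323596193 y 0.30190104907327
```

Call:
{"api": "send_rows", "payload": {"plan": [[255,0,0,0,-0.118],[255,0,0,0,-0.118],[255,0,0,0,-0.118],[255,0,0,0,-0.118],[255,0,0,0,-0.118],[255,0,0,0,-0.118],[255,0,0,0,-0.118],[255,0,0,0,-0.118],[255,0,0,0,-0.118],[255,0,0,0,-0.118],[255,0,0,0,-0.118],[255,0,0,0,-0.118]]}}

```text
time_s: 18.57
position: [0.5782, -0.1851, 0.2676]
tcp_rot: [[-0.932, 0.362, -0.007], [0.362, 0.932, 0.004], [0.008, 0.001, -1.0]]
force: [-0.2, -0.1, -6.1]
opening: 0.23
grasp_force: 30.0
```

Call:
{"api": "send_rows", "payload": {"plan": [[255,0.006,0.015,0,0],[255,0.0123,0.0302,0,0],[255,0.0123,0.0302,0,0],[255,0.0123,0.0302,0,0],[255,0.0123,0.0302,0,0],[255,0.0123,0.0302,0,0],[255,0.0123,0.0302,0,0],[255,0.0123,0.0302,0,0],[255,0.0123,0.0302,0,0],[255,0.0123,0.0302,0,0],[255,0.006,0.015,0,0],[255,0,0,0,0],[255,0,0,0,0],[255,0,0,0,0]]}}

```text
time_s: 19.73
position: [0.5756, 0.1394, 0.2696]
tcp_rot: [[-0.93, 0.367, -0.004], [0.367, 0.93, -0.001], [0.003, -0.002, -1.0]]
force: [-0.1, -0.7, -5.8]
opening: 0.223
grasp_force: 30.0
```

Run:
```python
from h import *
s,R=st()
t=np.array([.5769,.1396])-s["position"][:2];print("delta tool",R[:2,0]@t,R[:2,1]@t)
p,d,c=cap("side");W=cloud(d,c)
cv2.imwrite("pics/s6.png",cv2.resize(p[120:330,190:400],None,fx=2.7,fy=2.7))
Z=W[...,2];h=cv2.cvtColor(p,cv2.COLOR_BGR2HSV);g=(d>0)&(h[...,1]<70)
near=np.hypot(W[...,0]-.577,W[...,1]-.14)<.06
from scipy.optimize import least_squares
def circ(n,m,r):
    q=W[m][:,:2];f=least_squares(lambda a:np.hypot(*(q-a).T)-r,[.577,.14],loss="soft_l1",f_scale=.002);print(n,m.sum(),f.x.round(4),"rms",np.sqrt((f.fun**2).mean()).round(4),"delta tool",((f.x-s["position"][:2])@R[:2,:2]).round(4))
circ("collar wall",g&near&(Z>.015)&(Z<.062),.047)
for a,b in((.118,.135),(.135,.155)): circ("spigot",g&near&(Z>a)&(Z<b)&(h[...,2]>90),.0315)
```

```text
t 19.73 pos [0.5756 0.1394 0.2696] yaw 158.44 tilt [ 0.003 -0.002 -1.   ] J [  2.8  25.7  84.6  -0.   69.9 -65.6] F [-0.1 -0.7 -5.8] op 0.223 gf 30.0
delta tool -0.0011526556353174645 0.00068522653390508
collar wall 616 [0.5718 0.1525] rms 0.0051 delta tool [0.0083 0.0108]
spigot 243 [0.5708 0.1392] rms 0.002 delta tool [ 0.0044 -0.002 ]
spigot 273 [0.5708 0.1391] rms 0.0011 delta tool [ 0.0043 -0.002 ]
```

View pics/s6.png

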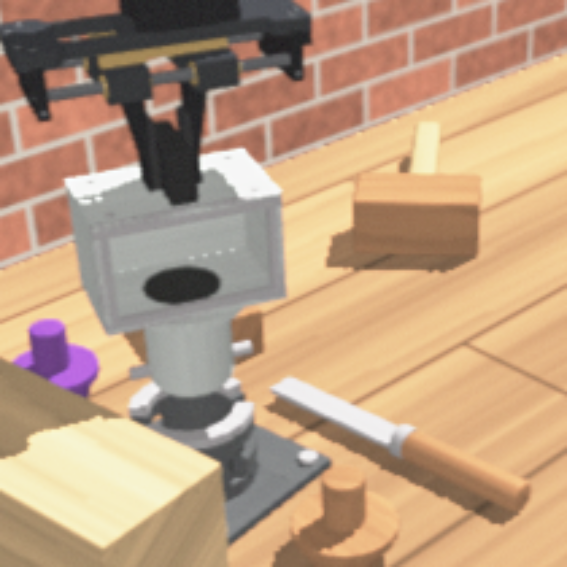

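The hood is over the collar: its lugs are at (140,375) and (240,348) in the crop, the rim ring is at (195,410) and the foot is clear above it. I'll compare the rim and spigot in the same camera.

Run:
```python
from h import *
from scipy.optimize import least_squares
s,R=st();p,d,c=cap("side");W=cloud(d,c);Z=W[...,2]
h=cv2.cvtColor(p,cv2.COLOR_BGR2HSV);v,u=np.mgrid[0:480,0:640]
m=(d>0)&(abs(Z-.07)<.005)&(h[...,1]<70)&(np.hypot(W[...,0]-.574,W[...,1]-.14)<.065)&(v>255)
q=W[m][:,:2].astype(np.float32);ce,r=cv2.minEnclosingCircle(q);print("rim",m.sum(),ce,r)
f=least_squares(lambda a:np.maximum(np.hypot(*(q-a).T)-.047,0)+np.maximum(.0335-np.hypot(*(q-a).T),0),[.574,.14]);print(f.x,f.cost)
z=np.load("side0.npz");W0,d0=z["W"],z["d"];h0=cv2.cvtColor(z["p"],cv2.COLOR_BGR2HSV)
m=(d0>0)&(abs(W0[...,2]-.07)<.004)&(h0[...,1]<60)&(np.hypot(W0[...,0]-.574,W0[...,1]-.14)<.065)
q=W0[m][:,:2].astype(np.float32);print("rim0",m.sum(),cv2.minEnclosingCircle(q))
# rim angles present (gaps = entries)
a=np.degrees(np.arctan2(*(q-np.array(cv2.minEnclosingCircle(q)[0])).T[::-1]));print(np.histogram(a,36,(-180,180))[0])
```

```text
t 19.78 pos [0.576  0.1389 0.27  ] yaw 158.4 tilt [ 0.003 -0.002 -1.   ] J [  2.8  25.7  84.5  -0.   69.9 -65.6] F [-0.9 -0.2 -6.8] op 0.226 gf 30.0
rim 357 (0.5763323307037354, 0.14059093594551086) 0.0490325391292572
[0.57574227 0.13986257] 2.2944547156097712e-05
rim0 199 ((0.5756252408027649, 0.14145655930042267), 0.04846177250146866)
[19 13 17 12 10  2  0  0  0  0  0  0  0  0  0  0  0  0  0  0  5  4 11  1
  0  0  2  3  5  3  8 13 15 18 16 22]
```

Call:
{"api": "send_rows", "payload": {"plan": [[255,-0.0025,0.002,0,0],[255,0,0,0.012,0],[255,0,0,0.012,0],[255,0,0,0.006,0],[255,0,0,0.006,0],[255,0,0,0,0],[255,0,0,0,0]]}}

```text
time_s: 20.42
position: [0.5801, 0.1403, 0.2354]
tcp_rot: [[-0.93, 0.368, -0.0], [0.368, 0.93, 0.0], [0.0, -0.0, -1.0]]
force: [0.9, 0.0, -6.0]
opening: 0.228
grasp_force: 30.0
```

Call:
{"api": "send_rows", "payload": {"plan": [[255,0.001,0,0.004,0],[255,0,0,0.004,0],[255,0,0,0,0],[255,0,0,0,0]]}}

```text
time_s: 20.75
position: [0.5792, 0.1408, 0.2275]
tcp_rot: [[-0.93, 0.367, 0.001], [0.367, 0.93, -0.001], [-0.001, -0.0, -1.0]]
force: [0.1, -0.3, -5.8]
opening: 0.229
grasp_force: 30.0
```

Call:
{"api": "send_rows", "payload": {"plan": [[255,0,0,0.005,0],[255,0,0,0.005,0],[255,0,0,0,0],[255,0,0,0,0]]}}

```text
time_s: 21.08
position: [0.5796, 0.1409, 0.2171]
tcp_rot: [[-0.93, 0.367, 0.001], [0.367, 0.93, -0.0], [-0.001, 0.0, -1.0]]
force: [1.6, -0.3, -7.4]
opening: 0.23
grasp_force: 30.0
```

Call:
{"api": "send_rows", "payload": {"plan": [[255,0,0,0.005,0],[255,0,0,0.005,0],[255,0,0,0.005,0],[255,0,0,0,0],[255,0,0,0.003,0],[255,0,0,0,0],[255,0,0,0,0]]}}

```text
time_s: 21.67
position: [0.579, 0.141, 0.1992]
tcp_rot: [[-0.93, 0.367, -0.0], [0.367, 0.93, -0.0], [0.0, -0.0, -1.0]]
force: [1.8, 0.3, -6.9]
opening: 0.226
grasp_force: 30.0
```

Call:
{"api": "send_rows", "payload": {"plan": [[255,0,0,0.0015,0],[255,0,0,0.0015,0],[255,0,0,0,0],[255,0,0,0,0]]}}

```text
time_s: 22.0
position: [0.579, 0.141, 0.1965]
tcp_rot: [[-0.93, 0.367, 0.0], [0.367, 0.93, 0.0], [-0.0, 0.0, -1.0]]
force: [2.4, -0.1, -7.2]
opening: 0.226
grasp_force: 30.0
```

Call:
{"api": "send_rows", "payload": {"plan": [[255,0,0,0,0.08],[255,0,0,0,0.08],[255,0,0,0,0.08],[255,0,0,0,0],[255,0,0,0,0]]}}

```text
time_s: 22.42
position: [0.5786, 0.1407, 0.1964]
tcp_rot: [[-0.818, 0.576, -0.001], [0.576, 0.818, -0.001], [0.0, -0.001, -1.0]]
force: [1.7, -1.1, -6.7]
opening: 0.225
grasp_force: 30.0
```

Call:
{"api": "send_rows", "payload": {"plan": [[255,0,0,0,0.08],[255,0,0,0,0.08],[255,0,0,0,0.08],[255,0,0,0,0.08],[255,0,0,0,0.08],[255,0,0,0,0.08],[255,0,0,0,0.08],[255,0,0,0,0.08],[255,0,0,0,0.08],[255,0,0,0,0.08],[255,0,0,0,0],[255,0,0,0,0]]}}

```text
time_s: 23.42
position: [0.5779, 0.1407, 0.1962]
tcp_rot: [[-0.158, 0.987, -0.003], [0.987, 0.158, -0.001], [-0.0, -0.003, -1.0]]
force: [0.4, -2.2, -6.3]
opening: 0.226
grasp_force: 30.0
```

Call:
{"api": "send_rows", "payload": {"plan": [[255,0,0,0.004,0.01],[255,0,0,0.004,0],[255,0,0,0,0],[255,0,0,0,0]]}}

```text
time_s: 23.75
position: [0.579, 0.1409, 0.1879]
tcp_rot: [[-0.145, 0.989, -0.0], [0.989, 0.145, -0.0], [-0.0, -0.0, -1.0]]
force: [0.4, -2.7, -7.5]
opening: 0.226
grasp_force: 30.0
```

Call:
{"api": "send_rows", "payload": {"plan": [[255,0,0,0.003,0],[255,0,0,0.003,0],[255,0,0,0,0],[255,0,0,0,0]]}}

```text
time_s: 24.08
position: [0.5789, 0.1409, 0.182]
tcp_rot: [[-0.144, 0.99, -0.0], [0.99, 0.144, -0.0], [0.0, -0.0, -1.0]]
force: [1.0, -3.3, -6.5]
opening: 0.226
grasp_force: 30.0
```

Call:
{"api": "send_rows", "payload": {"plan": [[255,0,0,0.001,0],[255,0,0,0,0],[100,0,0,0,0],[100,0,0,0,0],[100,0,0,0,0],[100,0,0,0,0],[100,0,0,0,0],[100,0,0,-0.03,0],[100,0,0,-0.04,0],[100,0,0,-0.04,0],[100,0,0,-0.04,0],[100,0,0,0,0],[100,0,0,0,0]]}}

```text
time_s: 25.17
position: [0.5805, 0.1413, 0.3351]
tcp_rot: [[-0.145, 0.989, 0.008], [0.989, 0.145, 0.001], [-0.0, 0.008, -1.0]]
force: [-0.3, -0.2, -1.2]
opening: 0.606
grasp_force: 0.0
```

Run:
```python
from h import *
s,R=st();p,d,c=cap("wrist");W=cloud(d,c);Z=W[...,2];v,u=np.mgrid[0:480,0:640]
cv2.imwrite("pics/w7.png",p)
hh=cv2.cvtColor(p,cv2.COLOR_BGR2HSV)
q0=np.hypot(W[...,0]-.577,W[...,1]-.14)<.09
m=(d>0)&q0&(abs(Z-.164)<.012)&(v<290)&(hh[...,2]>70);q=W[m]
print("top plate",m.sum(),np.median(q[:,2]),cv2.minAreaRect(q[:,:2].astype(np.float32)))
A=np.c_[q[:,:2]-q[:,:2].mean(0),np.ones(len(q))];print("slope",np.linalg.lstsq(A,q[:,2],rcond=None)[0])
m=(d>0)&q0&(abs(Z-.202)<.006)&(v<290);q=W[m];print("rib",m.sum(),cv2.minAreaRect(q[:,:2].astype(np.float32)),np.median(q[:,2]))
```

```text
t 25.17 pos [0.5805 0.1413 0.3351] yaw 98.31 tilt [-0.     0.008 -1.   ] J [ 3.  22.4 79.3  0.  77.9 -5.4] F [-0.3 -0.2 -1.2] op 0.606 gf 0.0
top plate 9677 0.16320414998610144 ((0.5794102549552917, 0.1283901333808899), (0.1306041181087494, 0.08509858697652817), 8.520427703857422)
slope [-0.00720242  0.05014516  0.16310133]
rib 1607 ((0.5791256427764893, 0.1305944323539734), (0.020004350692033768, 0.06321855634450912), 8.683220863342285) 0.2010597645011888
```

View pics/w7.png

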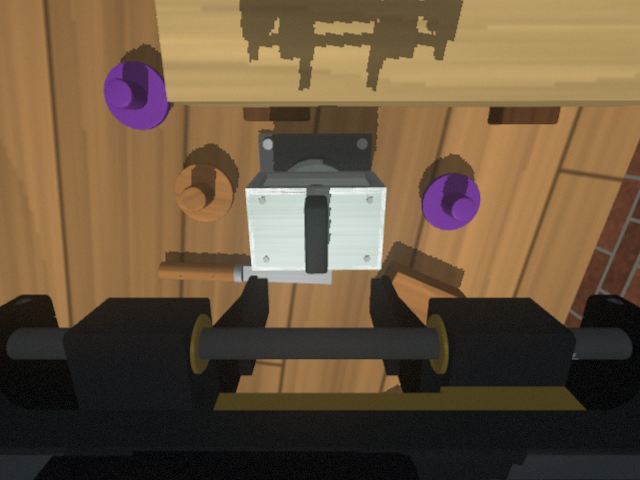

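The wrist view shows the hood in the collar: rib at (317,235), mouth side towards the timber at the top, plug standing at (205,190) well clear, chisel undisturbed. It leans back about 0.05 rad within the collar's play. I'll cross-check that with the other cameras.

Run:
```python
from h import *
X=np.array([-.148,.989]);O=np.array([.5769,.1396])
for n in("wrist","top","side"):
    s,R=st();p,d,c=cap(n);W=cloud(d,c);Z=W[...,2];hh=cv2.cvtColor(p,cv2.COLOR_BGR2HSV)
    rel=W[...,:2]-O;a=rel@X;b=rel@[X[1],-X[0]]
    m=(d>0)&(abs(a)<.06)&(abs(b)<.06)&(abs(b)>.015)&(abs(Z-.163)<.008)&(hh[...,1]<60)&(hh[...,2]>90)
    if m.sum()>50: print(n,m.sum(),"plate z=",np.linalg.lstsq(np.c_[a[m],b[m],np.ones(m.sum())],Z[m],rcond=None)[0].round(4))
    m=(d>0)&(a>.02)&(a<.05)&(abs(b)<.06)&(Z>.09)&(Z<.155)&(hh[...,1]<60)
    if n=="side": 
        e=[(np.percentile(a[m&(abs(Z-z)<.005)],95).round(4),z) for z in(.1,.115,.13,.145)];print("mouth edge a(z)",e)
    if n=="top":
        z=np.load("top0.npz");D=cv2.absdiff(p,z["p"]).max(2)
        for k,r in dict(offcut=(300,140,338,192),mallet=(405,110,497,195),chisel=(305,220,330,318)).items(): print(k,(D[r[1]:r[3],r[0]:r[2]]>60).mean().round(3))
```

```text
t 25.22 pos [0.579  0.1412 0.3325] yaw 98.31 tilt [ 0.     0.002 -1.   ] J [ 3.  22.6 79.5  0.  77.9 -5.4] F [-0.7 -0.6 -1.2] op 0.606 gf 0.0
wrist 7792 plate z= [0.0631 0.0003 0.1638]
t 25.27 pos [0.5782 0.1411 0.3309] yaw 98.31 tilt [ 0.    -0.002 -1.   ] J [ 3.  22.7 79.6  0.  77.9 -5.4] F [-0.   0.7 -1. ] op 0.608 gf 0.0
top 509 plate z= [ 0.0331 -0.0002  0.1637]
offcut 0.0
mallet 0.0
chisel 0.0
t 25.32 pos [0.5779 0.141  0.3299] yaw 98.3 tilt [ 0.    -0.003 -1.   ] J [ 3.  22.7 79.6  0.  77.9 -5.4] F [-1.2  0.3 -0.3] op 0.606 gf 0.0
side 787 plate z= [0.0205 0.0035 0.1638]
mouth edge a(z) [(np.float64(0.0354), 0.1), (np.float64(0.0346), 0.115), (np.float64(0.0329), 0.13), (np.float64(0.0321), 0.145)]
```

```bash
python3 -c "
from h import *
st();print(hand_in())"
```

```text
t 25.37 pos [0.5778 0.1409 0.3295] yaw 98.3 tilt [ 0.    -0.004 -1.   ] J [ 2.9 22.8 79.6  0.  77.9 -5.4] F [-0.6 -0.6 -1.2] op 0.61 gf 0.0
the job is handed in; nothing more can be done
None
```

I handed the job in at 25.4 s; no verdict came back: the hood is locked in the port with its mouth to the timber, leaning back 0.02–0.07 rad by camera (limit 0.08), the plug stands about 147 mm from the port's axis, and camera checks show the mallet, chisel and offcut unmoved (hammer not re-checked, but never approached).

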